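Gauge the lamp-arm sleeves

TASK

Three look-alike aluminium sleeves stand in the lanes of the plywood gauge, and one of them, nobody knows which, is too tight inside for the steel gauge pins. Slide each sleeve along its lane to try it, gently, pressing on no pin with more than 20 N when a sleeve stops short; leave the two that fit fully home on their pins against the back plate, and lay the tight one flat in the middle of the upturned tiffin lid. Leave the pencil, the stapler remover and the eraser lying where they are.

Things in the scene. Friction and masses are not known exactly. Their poses are not given: they have to be found in the camera images.
- gauge: the fixed plywood go-gauge: a bed 200 mm long (x), 260 mm wide (y), 12 mm thick, with an upright wooden back plate across its +x end, 56 mm high over the desk, front face at x = +80 mm. Three lanes run along x, centred at y = -80, 0 and +80 mm; the lane floor is the bed's top, 12 mm above the origin. Origin: centre of the bed's underside, on the desk.
- lane_mid (a point): point of the gauge on the floor of its middle lane where the origin of a fully home sleeve lies: x = +45 mm of the gauge (the tight one stops on the unloaded pin at x = +20 mm). Each lane has a wooden fence on both sides, 12 mm high above the floor, 8 mm thick, 43 mm clear between them, from x = -70 to +80 mm. Axes as the gauge.
- pin_0: a 20 mm thick round horizontal steel gauge pin that stands 50 mm out of the back plate towards -x of the gauge, its axis 20 mm above the lane floor. It is backed by a spring (about 2 N per mm) and yields up to 14 mm along +x when pressed on its end. Origin: centre of its free end. This one is in the lane at y = -80 mm.
- pin_1: a 20 mm thick round horizontal steel gauge pin that stands 50 mm out of the back plate towards -x of the gauge, its axis 20 mm above the lane floor. It is backed by a spring (about 2 N per mm) and yields up to 14 mm along +x when pressed on its end. Origin: centre of its free end. This one is in the lane at y = 0.
- pin_2: a 20 mm thick round horizontal steel gauge pin that stands 50 mm out of the back plate towards -x of the gauge, its axis 20 mm above the lane floor. It is backed by a spring (about 2 N per mm) and yields up to 14 mm along +x when pressed on its end. Origin: centre of its free end. This one is in the lane at y = +80 mm.
- sleeve_a: one of three outwardly identical square aluminium sleeves, 70 mm long (x, pointing to the back plate), 40 wide, 40 high, 0.16 to 0.26 kg. At +x a 23 mm square bore, 64 deep; the -x end is closed. In one sleeve, unseen which, the bore narrows to 14 mm from 25 mm behind its mouth. Starts in a lane, mouth 8 to 25 mm short of the pin. Origin: centre of its underside.
- sleeve_b: one of three outwardly identical square aluminium sleeves, 70 mm long (x, pointing to the back plate), 40 wide, 40 high, 0.16 to 0.26 kg. At +x a 23 mm square bore, 64 deep; the -x end is closed. In one sleeve, unseen which, the bore narrows to 14 mm from 25 mm behind its mouth. Starts in a lane, mouth 8 to 25 mm short of the pin. Origin: centre of its underside.
- sleeve_c: one of three outwardly identical square aluminium sleeves, 70 mm long (x, pointing to the back plate), 40 wide, 40 high, 0.16 to 0.26 kg. At +x a 23 mm square bore, 64 deep; the -x end is closed. In one sleeve, unseen which, the bore narrows to 14 mm from 25 mm behind its mouth. Starts in a lane, mouth 8 to 25 mm short of the pin. Origin: centre of its underside.
- lid: an aluminium tiffin lid lying upside down as a shallow round dish, loose, 0.25 kg, 174 mm across at the rim, 18 mm high, wall and floor 3 mm thick, inside floor about 158 mm across. Origin: centre of its underside; z up.
- pencil: a hexagonal wooden pencil, 150 mm long (x), 8 mm thick, lying on the desk; bystander, origin at the middle of its underside
- remover: a red plastic stapler remover, 60 by 24 mm, 35 mm high; bystander, origin at the centre of its underside
- eraser: a white eraser, 60 by 24 by 13 mm; bystander, origin at the centre of its underside
Mind the look-alikes: they are no part of the job. What is shaped like the sleeve_c but red or yellow is not meant. Leave any green look-alike of the sleeve_a alone.

How it is judged:
By the outcome, as a careful person would: the job done as asked, in the order asked, and still so for the second after the job is handed in, with the robot touching nothing.
It also fails if it takes over 72 s, if anything falls off the work surface, if the arm or the gripper's body presses on something with over 40 N, if the wrist force passes 120 N, or if a joint passes its speed limit or range.

ROBOT

A 6-joint arm with a two-finger parallel gripper is mounted at the origin on the work surface. World frame = base frame: x ahead of the robot, y to its left, z up, the work surface at z = 0. Lengths are in m, angles in rad, forces in N, time in s.
With the tool pointing down it reaches from about 0.35 to 0.975 m from the base axis. Payload 4.9 kg.
Tool frame: the origin (TCP) lies at the very end of the fingers, on their centre line; the grasp point (between the pads) lies 19 mm behind it; z points along the fingers, y is the line along which they close (so a half turn about z gives the same grasp; the last joint's range is limited). The gripper opens to 85 mm and grips with 20 to 120 N. Pads are 22 mm wide; open, the fingers measure 114 mm over their backs; the gripper's body (76 mm by 85 mm) begins 54 mm behind the grasp point. The pads swing forward as they close: fully open they stand 13 mm farther back than shut.
Start: joints at [-1.466, 0.053, 1.613, -0, 1.476, -0.119], TCP at [0.139, -0.609, 0.231] pointing down, gripper open.
Joint ranges: [-3.01, 3.01], [-1.01, 2.22], [0.06, 2.58], [-1.02, 4.17], [0.09, 2.62], [-3.14, 3.14]. Speed limits (rad/s): [2.57, 2.57, 3.14, 3.14, 3.14, 3.14].

INTERFACE

Orientations are given as a rotation vector (axis times angle).
In Python, from station import get_obs, get_image, get_calibration, finish_job gives the robot as it stands.
- The arm moves only by the tool servo_tool, never from a script. Its argument "increments" is a list of rows, each a list of 5 numbers: the opening, from 0 (shut) to 1 (fully open), then the shift along the tool's x, y, z in mm, then the turn about the tool's z in degrees. In form: [[jaw, tx, ty, tz, spin], ...]. A call has 1 to 12 rows; each row shifts and turns the commanded pose from where the row before left it, along the tool's axes as they then stand; what a row does not reach is not made up. A row lasts 1/8 s, in which the tool goes at most 62.5 mm and 10.7 degrees, less where a joint would pass 70% of its speed; a pose out of reach is approached as far as the arm can. A call is refused whole if a number of a shift passes 62.5 or a number of a turn 10.7, either way. A call with a gripper value outside its range is refused whole. The fingers move at their own pace and stop on an object; "force" is the grip in N (left out, the last holds). Time passes only in rows, so rows that do not move let the fingers close. It gives the time, the measured TCP pose, the force, the opening and the grip force at its end, in the units of the state.
- get_obs(): the state, without advancing time (a new reading comes with each control period).
- get_image(name): name is "side" or "top"; returns the picture (400x640x3 uint8, red, green, blue); there is no depth.
- get_calibration(name): a dict with "fx", "fy", "cx", "cy" (pixels), "R" (3x3) and "t" (3): a world point X has camera coordinates R X + t. Camera axes: x right, y down, z forward; pixel columns grow to the right and rows downward; lengths in m; the calibration is good to about 2 mm. A picture is of the moment at which its call begins. get_calibration takes no time and is no camera call.
- finish_job(): hands the job in; it is judged then, once.
The state is a dict: "t": time; "q": joint angles; "dq": joint speeds; "effort": joint torques, N m; "tool_pos": TCP position; "tool_rot": TCP orientation; "contact_force": force on the tool from outside, world axes, zero at the start; "wrist_torque": the same for the moment, N m; "opening": finger opening in m; "grip_force": force on a finger pad.
Only numpy, scipy, OpenCV 4.12 (cv2) and the standard library are available. Lean on these libraries where they do the work, as an engineer would, in place of code of your own. Each camera call takes 0.05 s, during which the arm holds its last target. There are 200 camera calls.

## Working session

There is one attempt and no reset: what is moved stays moved. The work goes in short steps, Python scripts to look and compute and a tool call to move; the robot and the scene stay as the last step left them, time stands still between calls to the robot, and variables do not carry over. Pictures are saved under pics/ and viewed, at most 10 in all, crops included, and the job is handed in when it is done.

Besides the shell and the picture viewer there is one more tool, called after "Call:" as name(argument=value, ...) on one line, values as JSON. servo_tool: Moves the arm, as the interface text tells. Its arguments: {"type":"object","properties":{"increments":{"type":"array"},"force":{"type":"number"}},"required":["increments"]}

```bash
mkdir -p pics; ls; python3 - <<'E'
from station import *
import cv2,numpy as np
for n in("top","side"):
    im=get_image(n); cv2.imwrite(f"pics/{n}0.png",im[:,:,::-1]); c=get_calibration(n); print(n,c)
o=get_obs();print(o['t'],o['tool_pos'],o['tool_rot'],o['opening'],o['contact_force'])
E
```

```text
pics
top {'fx': 504.3964844759664, 'fy': 504.3964844759664, 'cx': 317.9496282443739, 'cy': 204.2618841700515, 'R': array([[ 0.02543419, -0.99950926,  0.01828502],
       [-0.99134078, -0.02757503, -0.12838639],
       [ 0.1288276 , -0.01486128, -0.99155564]]), 't': array([0.00779085, 0.54358246, 1.09924381])}
side {'fx': 495.36219931417327, 'fy': 495.36219931417327, 'cx': 321.4734418899112, 'cy': 192.88878995255496, 'R': array([[-0.86618874, -0.49964435,  0.00851996],
       [-0.32854461,  0.5565562 , -0.76308822],
       [ 0.37653089, -0.66377761, -0.64623817]]), 't': array([0.48675768, 0.18745096, 1.05304788])}
0.1 [ 0.13866044 -0.60884232  0.23015501] [-3.12003827e+00 -3.50611288e-01 -2.71909904e-05] 0.08528527343260768 [-0.63110065 -0.39920598  0.02369811]
```

View pics/top0.png

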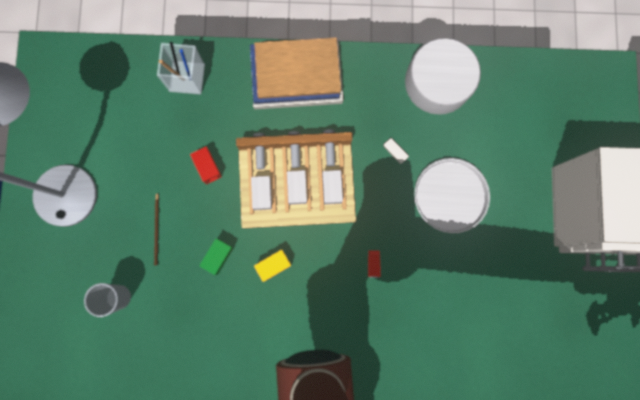

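View pics/side0.png

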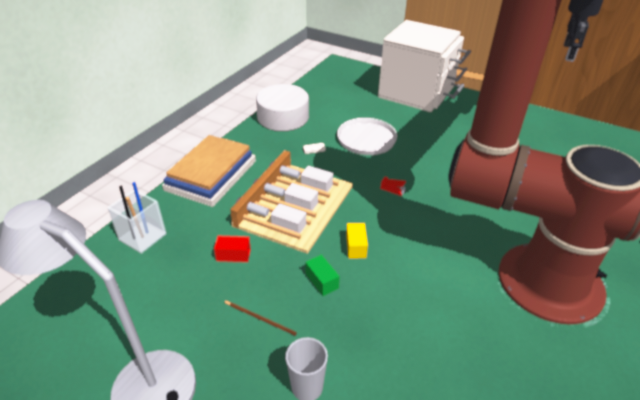

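Top view: the gauge is at about (297,182), with aluminium sleeves at (261,193), (297,187) and (333,187). The red (205,165), yellow (272,265) and green (215,256) blocks are look-alikes. The shallow dish at (452,195) is the lid. The white item at (444,75) is a tall tin, which the side view at (283,107) confirms. I'll confirm all this in one enlarged crop.

```bash
python3 - <<'E'
import cv2,numpy as np
a=cv2.imread("pics/top0.png")[120:240,230:365];b=cv2.imread("pics/side0.png")[110:260,220:420]
a=cv2.resize(a,None,fx=4,fy=4,interpolation=cv2.INTER_CUBIC)  #540x480
cv2.imwrite("pics/ctop.png",a);cv2.imwrite("pics/cside.png",cv2.resize(b,None,fx=4,fy=4,interpolation=cv2.INTER_CUBIC))
E
```

```text
(no output)
```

View pics/ctop.png

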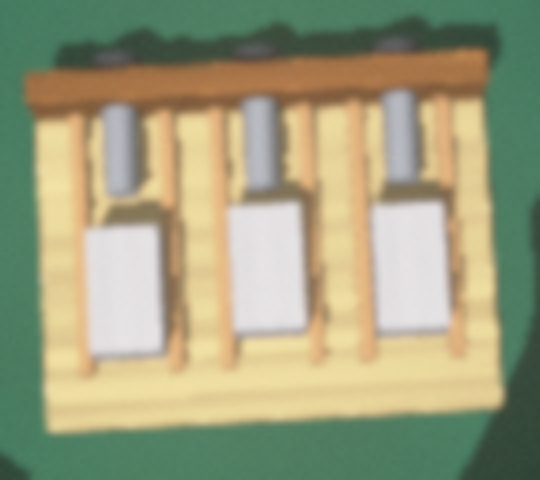

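View pics/cside.png

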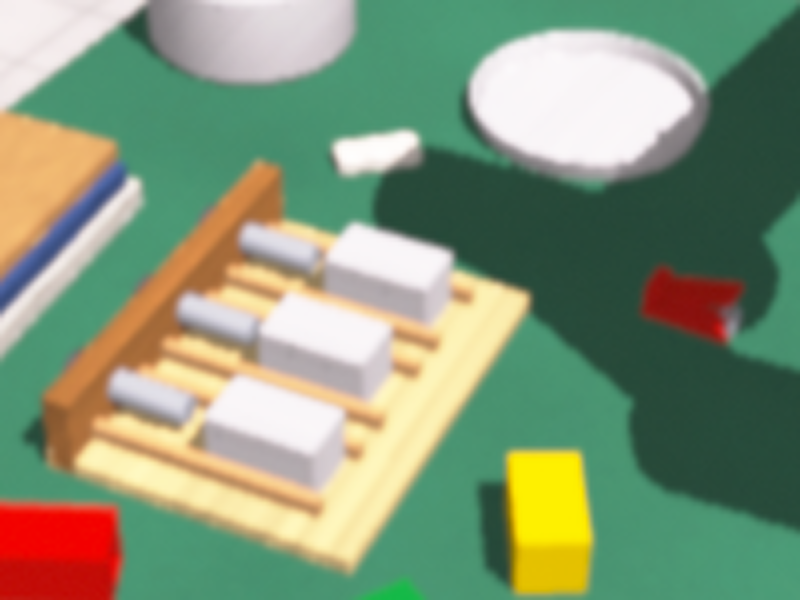

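The crops confirm it: three grey-white sleeves in the lanes in front of steel pins, the shallow dish is the lid, and the coloured blocks are the look-alikes. Next I measure.

```bash
cat >v.py <<'E'
import cv2,numpy as np
from station import *
def ray(n,p):
    c=get_calibration(n);d=c["R"].T@np.array([(p[0]-c["cx"])/c["fx"],(p[1]-c["cy"])/c["fy"],1]);return -c["R"].T@c["t"],d
def plane(n,p,z):
    o,d=ray(n,p);return o+d*(z-o[2])/d[2]
def tri(p,q):
    (o,d),(a,e)=ray("top",p),ray("side",q)
    s=np.linalg.lstsq(np.c_[d,-e],a-o,rcond=None)[0];u,v=o+s[0]*d,a+s[1]*e
    return (u+v)/2,np.linalg.norm(u-v)*1e3
def white(im,box,thr=165,amin=150):
    x0,y0,x1,y1=box;h=cv2.cvtColor(im,cv2.COLOR_BGR2HSV);m=((h[...,1]<35)&(h[...,2]>thr)).astype(np.uint8)
    k=np.zeros_like(m);k[y0:y1,x0:x1]=m[y0:y1,x0:x1]
    return [c for c in cv2.findContours(k,cv2.RETR_EXTERNAL,cv2.CHAIN_APPROX_NONE)[0] if cv2.contourArea(c)>amin]
E
python3 - <<'E'
from v import *
np.set_printoptions(precision=4,suppress=True)
t=cv2.imread("pics/top0.png");s=cv2.imread("pics/side0.png")
h=cv2.cvtColor(s,cv2.COLOR_BGR2HSV);print("side v along top/front",s[205,290:330:4].tolist()[:3],s[225,290:305:5].tolist())
for c in white(t,(235,150,360,225)):
    P=np.array([plane("top",p,.052)[:2] for p in c[:,0]],np.float32)
    r=cv2.minAreaRect(P);print("top px",cv2.minAreaRect(c)[0],"world",np.array(r[0]),np.array(r[1]),r[2])
for thr in(165,200,215):
  for c in white(s,(260,150,345,240),thr,60):
    M=cv2.moments(c);print("side",thr,M['m10']/M['m00'],M['m01']/M['m00'],M['m00'])
for p in[(241.2,228),(355.7,222)]: print("bed front corner",plane("top",p,.012))
for p in[(308,253),(353,184.5)]: print("bed side corner",plane("side",p,.012))
for p in[(236.5,138.5),(351.5,132.5)]: print("backplate top far corners",plane("top",p,.056))
# lid
for n,im,box in(("top",t,(405,148,500,240)),("side",s,(330,112,402,160))):
    h=cv2.cvtColor(im,cv2.COLOR_BGR2HSV);x0,y0,x1,y1=box
    m=np.zeros(h.shape[:2],np.uint8);m[y0:y1,x0:x1]=(h[y0:y1,x0:x1,1]<60)*255
    c=max(cv2.findContours(m,0,1)[0],key=cv2.contourArea);P=np.array([plane(n,p,.018)[:2] for p in c[:,0]],np.float32)
    print(n,"lid",cv2.boundingRect(c),cv2.minEnclosingCircle(P), cv2.fitEllipse(P))
E
```

```text
side v along top/front [[150, 208, 247], [156, 202, 241], [169, 180, 206]] [[174, 170, 178], [172, 169, 177], [205, 200, 209]]
top px (261.0, 192.5) world [0.564  0.1494] [0.074  0.0398] 2.4174299240112305
top px (332.2964782714844, 186.44692993164062) world [ 0.582  -0.0084] [0.0746 0.0411] 5.151249885559082
top px (296.557373046875, 186.64712524414062) world [0.5793 0.0711] [0.0743 0.0403] 4.611127853393555
side 165 288.780303030303 217.33143939393938 616.0
side 165 297.15378670788255 194.80370942812982 647.0
side 165 316.8622972525654 177.52466070837468 503.5
side 165 289.69009009009005 170.98738738738737 92.5
side 200 290.3531931464174 214.98403426791276 428.0
side 200 302.83962264150944 193.59973045822102 371.0
side 200 273.9832134292566 188.07434052757793 69.5
side 200 318.22498703991704 175.27164333851735 321.5
side 200 289.4274193548387 170.25 62.0
side 215 288.90946502057614 213.5281207133059 364.5
side 215 301.35087719298247 192.1493886230728 313.5
side 215 317.0899371069182 174.2194968553459 265.0
bed front corner [0.4869 0.195  0.012 ]
bed front corner [ 0.5077 -0.0655  0.012 ]
bed side corner [0.4802 0.2013 0.012 ]
bed side corner [ 0.5039 -0.0617  0.012 ]
backplate top far corners [0.6837 0.2086 0.056 ]
backplate top far corners [ 0.7054 -0.0488  0.056 ]
top lid (413, 157, 78, 77) ((0.575316309928894, -0.2845546007156372), 0.09048300981521606) ((0.5756453275680542, -0.2846295237541199), (0.1764673888683319, 0.17722779512405396), 76.7647476196289)
side lid (336, 117, 62, 39) ((0.5720086693763733, -0.2773016095161438), 0.10067368298768997) ((0.5715250372886658, -0.27878478169441223), (0.1757153421640396, 0.19725865125656128), 26.318260192871094)
```

Call:
servo_tool(increments=[[0,0,0,0,8.1],[0,30,-40,0,0],[0,30,-40,0,0],[0,30,-40,0,0],[0,30,-40,0,0],[0,30,-40,0,0],[0,30,-40,0,0],[0,30,-40,0,0],[0,30,-40,0,0],[0,30,-40,0,0],[0,30,-40,0,0],[0,30,-40,0,0]], force=30)

```text
t: 1.6
tool_pos: [0.4318, -0.1421, 0.231]
tool_rot: [-3.139, -0.129, 0.0]
contact_force: [0.6, -0.6, -0.2]
opening: 0.0
grip_force: 0.0
```

```bash
cat >g.py <<'E'
from v import *
from scipy.spatial.transform import Rotation as Ro
YAW=np.radians(4.7);O=np.array([.597,.073,0]);ex=np.array([np.cos(YAW),np.sin(YAW),0]);ey=np.array([-ex[1],ex[0],0])
def W(x,y,z): return O+ex*x+ey*y+np.array([0,0,z])
def G(p): d=np.array(p)-O; return d@ex,d@ey,d[2]
def to(tgt):
    o=get_obs();R=Ro.from_rotvec(o['tool_rot']).as_matrix();yaw=np.degrees(np.arctan2(R[1,0],R[0,0]))
    print("t",o['t'],"gauge pos mm",np.round(np.array(G(o['tool_pos']))*1e3,1),"yaw",round(yaw,2),"F",np.round(o['contact_force'],1),"delta tool mm",np.round(R.T@(np.array(tgt)-o['tool_pos'])*1e3,1),"tilt",np.round(R[:,2],3))
E
python3 - <<'E'
from g import *
to(W(-.085,-.08,.06))
for a,b in[((261,192.5),(289,213.5)),((296.6,186.6),(301.3,192.1)),((332.3,186.4),(317.1,174.2))]:print(tri(a,b))
E
```

```text
t 1.6 gauge pos mm [-182.3 -200.8  231. ] yaw 4.72 F [ 0.6 -0.6 -0.2] delta tool mm [  97.4 -120.8  171. ] tilt [-0.  0. -1.]
(array([0.56318202, 0.14917215, 0.05038262]), np.float64(1.7489106905912446))
(array([0.57866011, 0.07065249, 0.05072858]), np.float64(1.681547390704735))
(array([ 0.58129384, -0.00883269,  0.05069806]), np.float64(1.8586492763004876))
```

Call:
servo_tool(increments=[[0,24,-30,10,0],[0,24,-30,40,0],[0,24,-30,40,0],[0,21,-31,40,0],[0,0,0,40,0],[0,0,0,26,0],[0,0,0,0,0]])

```text
t: 2.48
tool_pos: [0.5114, -0.0149, 0.0324]
tool_rot: [-3.137, -0.13, 0.01]
contact_force: [-0.3, 0.6, -1.1]
opening: 0.0001
grip_force: 0.0
```

```bash
python3 - <<'E'
from g import *
to(W(-.085,-.08,.030))
E
```

```text
t 2.475 gauge pos mm [-92.5 -80.6  32.4] yaw 4.74 F [-0.3  0.6 -1.1] delta tool mm [ 7.5 -0.5  2.3] tilt [-0.006  0.001 -1.   ]
```

Call:
servo_tool(increments=[[0,6,0,1,0],[0,6,0,0,0],[0,6,0,0,0],[0,6,0,0,0],[0,6,0,0,0],[0,6,0,0,0],[0,6,0,0,0],[0,6,0,0,0],[0,6,0,0,0],[0,6,0,0,0]])

```text
t: 3.72
tool_pos: [0.5742, -0.0105, 0.0342]
tool_rot: [-3.139, -0.129, 0.0]
contact_force: [-1.2, 0.1, 1.0]
opening: -0.0002
grip_force: 0.9
```

```bash
python3 - <<'E'
from g import *
to(W(-.026,-.08,.031))
im=get_image("top")[:,:,::-1].copy()
a=cv2.resize(im[110:240,230:365],None,fx=4,fy=4,interpolation=cv2.INTER_CUBIC);cv2.imwrite("pics/p1.png",a)
E
```

```text
t 3.725 gauge pos mm [-29.5 -81.3  34.2] yaw 4.72 F [-1.2  0.1  1. ] delta tool mm [ 3.5 -1.3  3.2] tilt [-0.  0. -1.]
```

View pics/p1.png

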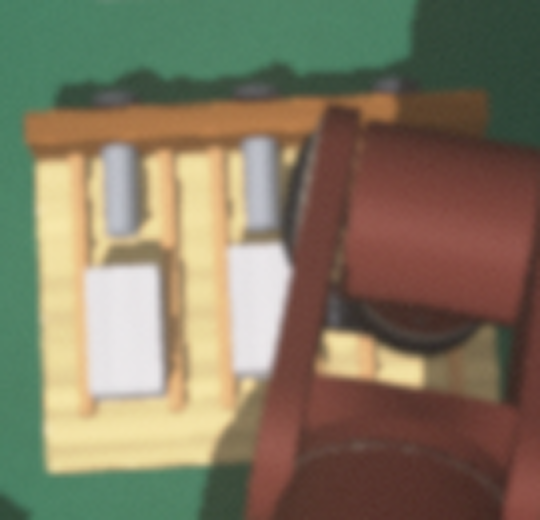

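The arm hides lane 0 in this view (the others at (125,330) and (260,310) in the crop are unmoved), so I'll feel forward by force, in small steps.

Call:
servo_tool(increments=[[0,2,0,1,0],[0,2,0,0,0],[0,0,0,0,0]])

```text
t: 4.15
tool_pos: [0.578, -0.0102, 0.0332]
tool_rot: [-3.139, -0.129, -0.001]
contact_force: [0.2, 0.5, -0.8]
opening: -0.0003
grip_force: 0.1
```

Call:
servo_tool(increments=[[0,1,0,0,0],[0,1,0,0,0],[0,0,0,0,0]])

```text
t: 4.53
tool_pos: [0.5792, -0.01, 0.0332]
tool_rot: [-3.139, -0.13, 0.003]
contact_force: [-5.2, -0.9, 4.0]
opening: -0.0
grip_force: 2.6
```

Call:
servo_tool(increments=[[0,1,0,0,0],[0,0,0,0,0]])

```text
t: 4.78
tool_pos: [0.5799, -0.01, 0.0332]
tool_rot: [-3.139, -0.13, 0.004]
contact_force: [-6.1, -0.8, 3.5]
opening: 0.0001
grip_force: 3.3
```

Call:
servo_tool(increments=[[0,1,0,0,0],[0,0,0,0,0]])

```text
t: 5.03
tool_pos: [0.5804, -0.0099, 0.0332]
tool_rot: [-3.139, -0.13, 0.006]
contact_force: [-7.8, -1.3, 5.9]
opening: 0.0002
grip_force: 4.2
```

Resistance builds spring-like at the expected tight stop, so lane 0 is suspected. I'll back off and try the middle lane, then compare.

Call:
servo_tool(increments=[[0,-20,0,0,0],[0,-30,0,-20,0],[0,-17,0,-30,0],[0,0,-25,0,0],[0,0,-30,0,0],[0,0,-25,20,0],[0,0,0,30,0],[0,0,0,0,0]])

```text
t: 6.02
tool_pos: [0.5069, 0.0647, 0.0312]
tool_rot: [-3.138, -0.13, 0.006]
contact_force: [-0.5, 1.4, -0.0]
opening: -0.0002
grip_force: 0.0
```

```bash
python3 - <<'E'
from g import *
to(W(-.085,0,.031))
s=get_image("side")[:,:,::-1]
cv2.imwrite("pics/s1.png",cv2.resize(s[110:260,220:420],None,fx=4,fy=4,interpolation=cv2.INTER_CUBIC))
E
```

```text
t 6.025 gauge pos mm [-90.5  -0.9  31.2] yaw 4.75 F [-0.5  1.4 -0. ] delta tool mm [ 5.5 -0.9  0.2] tilt [-0.004  0.    -1.   ]
```

View pics/s1.png

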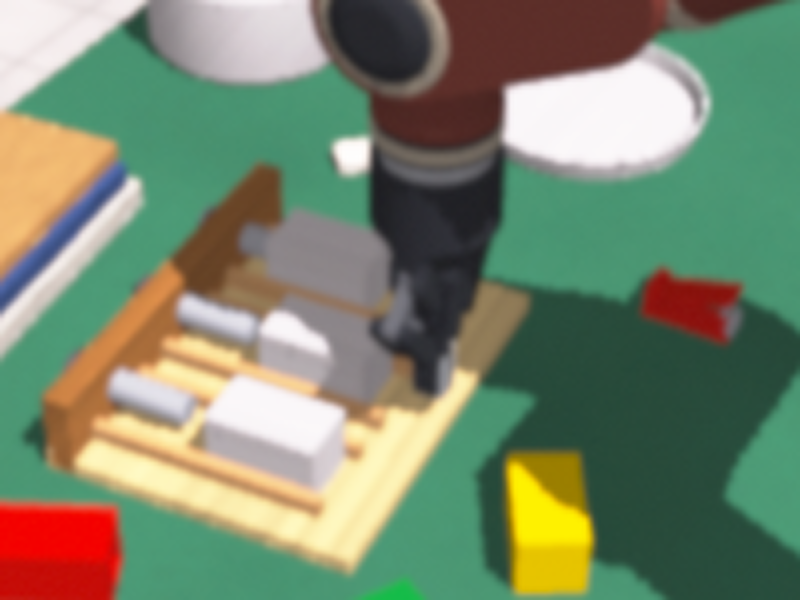

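Side crop: the lane 0 sleeve (330,260) sits part-way on, with about half of its pin still showing, which is consistent with it being tight. The fingers are behind the middle sleeve (425,370). Pushing it now.

Call:
servo_tool(increments=[[0,6,0,0,0],[0,6,0,0,0],[0,6,0,0,0],[0,6,0,0,0],[0,6,0,0,0],[0,6,0,0,0],[0,6,0,0,0],[0,6,0,0,0],[0,6,0,0,0],[0,6,0,0,0],[0,0,0,0,0]])

```text
t: 7.45
tool_pos: [0.5691, 0.0693, 0.0335]
tool_rot: [-3.139, -0.129, -0.002]
contact_force: [0.5, 1.0, 0.1]
opening: 0.0003
grip_force: 0.0
```

Call:
servo_tool(increments=[[0,2,0,0,0],[0,2,0,0,0],[0,2,0,0,0],[0,0,0,0,0]])

```text
t: 7.95
tool_pos: [0.5746, 0.0698, 0.0334]
tool_rot: [-3.139, -0.129, -0.001]
contact_force: [0.6, 0.2, 1.1]
opening: 0.0
grip_force: 0.3
```

Call:
servo_tool(increments=[[0,2,0,0,0],[0,2,0,0,0],[0,2,0,0,0],[0,0,0,0,0]])

```text
t: 8.45
tool_pos: [0.5807, 0.0703, 0.0333]
tool_rot: [-3.139, -0.129, -0.001]
contact_force: [-0.4, 0.3, -0.0]
opening: 0.0004
grip_force: 0.1
```

Call:
servo_tool(increments=[[0,3,0,0,0],[0,3,0,0,0],[0,3,0,0,0],[0,3,0,0,0],[0,0,0,0,0]])

```text
t: 9.07
tool_pos: [0.5928, 0.0713, 0.0334]
tool_rot: [-3.139, -0.129, -0.002]
contact_force: [0.4, 0.9, -0.4]
opening: 0.0001
grip_force: 0.0
```

Call:
servo_tool(increments=[[0,1,0,0,0],[0,1,0,0,0],[0,1,0,0,0],[0,0,0,0,0]])

```text
t: 9.57
tool_pos: [0.5954, 0.0715, 0.0334]
tool_rot: [-3.139, -0.129, -0.001]
contact_force: [-1.1, 0.3, 1.2]
opening: -0.0001
grip_force: 0.7
```

Call:
servo_tool(increments=[[0,1,0,0,0],[0,0,0,0,0]])

```text
t: 9.82
tool_pos: [0.5963, 0.0716, 0.0333]
tool_rot: [-3.139, -0.129, -0.0]
contact_force: [-1.0, -0.7, 1.5]
opening: 0.0
grip_force: 0.7
```

Call:
servo_tool(increments=[[0,1,0,0,0],[0,0,0,0,0]])

```text
t: 10.07
tool_pos: [0.5963, 0.0716, 0.0333]
tool_rot: [3.139, 0.13, -0.004]
contact_force: [-5.5, -0.6, 3.5]
opening: 0.0
grip_force: 2.8
```

Middle sleeve is home: hard stop 25 mm beyond lane 0's stop. Now lane 2.

Call:
servo_tool(increments=[[0,-20,0,0,0],[0,-35,0,-20,0],[0,-35,0,-30,0],[0,-10,-25,0,0],[0,0,-30,0,0],[0,0,-25,20,0],[0,0,0,32,0],[0,0,0,0,0]])

```text
t: 11.08
tool_pos: [0.4889, 0.1431, 0.0289]
tool_rot: [3.138, 0.13, -0.007]
contact_force: [-0.4, 0.0, -0.4]
opening: -0.0002
grip_force: 0.0
```

```bash
python3 - <<'E'
from g import *
to(W(-.085,.08,.031))
E
```

```text
t 11.075 gauge pos mm [-102.    78.8   28.9] yaw 4.75 F [-0.4  0.  -0.4] delta tool mm [17.  -1.2 -2.2] tilt [-0.005 -0.001 -1.   ]
```

Travel to x≈-30: 72 mm.

Call:
servo_tool(increments=[[0,10,-1,-2,0],[0,8,0,0,0],[0,6,0,0,0],[0,6,0,0,0],[0,6,0,0,0],[0,6,0,0,0],[0,6,0,0,0],[0,6,0,0,0],[0,6,0,0,0],[0,6,0,0,0],[0,4,0,0,0],[0,0,0,0,0]])

```text
t: 12.58
tool_pos: [0.5613, 0.15, 0.0335]
tool_rot: [-3.139, -0.129, -0.002]
contact_force: [0.5, 0.4, 0.9]
opening: -0.0001
grip_force: 0.0
```

Call:
servo_tool(increments=[[0,2,0,0,0],[0,2,0,0,0],[0,2,0,0,0],[0,0,0,0,0]])

```text
t: 13.08
tool_pos: [0.5669, 0.1504, 0.0334]
tool_rot: [-3.139, -0.129, -0.001]
contact_force: [-0.2, -0.0, 0.5]
opening: -0.0003
grip_force: 0.3
```

Call:
servo_tool(increments=[[0,2,0,0,0],[0,2,0,0,0],[0,2,0,0,0],[0,0,0,0,0]])

```text
t: 13.58
tool_pos: [0.573, 0.1509, 0.0333]
tool_rot: [-3.139, -0.129, -0.001]
contact_force: [0.1, 1.2, -0.3]
opening: 0.0
grip_force: 0.1
```

Call:
servo_tool(increments=[[0,3,0,0,0],[0,3,0,0,0],[0,3,0,0,0],[0,3,0,0,0],[0,2,0,0,0],[0,0,0,0,0]])

```text
t: 14.32
tool_pos: [0.587, 0.1521, 0.0334]
tool_rot: [-3.139, -0.129, -0.001]
contact_force: [-0.4, -0.3, -0.6]
opening: 0.0
grip_force: 0.1
```

Call:
servo_tool(increments=[[0,1,0,0,0],[0,1,0,0,0],[0,1,0,0,0],[0,0,0,0,0]])

```text
t: 14.82
tool_pos: [0.5897, 0.1523, 0.0334]
tool_rot: [-3.139, -0.129, -0.0]
contact_force: [-0.3, -0.1, 0.4]
opening: -0.0002
grip_force: 0.6
```

Call:
servo_tool(increments=[[0,1,0,0,0],[0,0,0,0,0]])

```text
t: 15.08
tool_pos: [0.5897, 0.1523, 0.0333]
tool_rot: [3.139, 0.13, -0.004]
contact_force: [-5.8, -0.2, 3.5]
opening: -0.0003
grip_force: 2.7
```

Both outer stops match, so lanes 1 and 2 are home and lane 0 is the tight one. Going above it.

Call:
servo_tool(increments=[[0,-20,0,0,0],[0,-5,0,-30,0],[0,0,0,-35,0],[0,12,40,0,0],[0,12,40,0,0],[0.68,12,40,0,0],[0.68,10,41,0,0],[0.68,0,0,0,0],[0.68,0,0,0,0]])

```text
t: 16.2
tool_pos: [0.6248, -0.0062, 0.0982]
tool_rot: [-3.139, -0.129, -0.001]
contact_force: [0.3, -0.3, 0.4]
opening: 0.0585
grip_force: 0.0
```

```bash
python3 - <<'E'
from g import *
print(get_obs()['opening']);to(W(.020,-.0805,.028))
s=get_image("side")[:,:,::-1]
cv2.imwrite("pics/s2.png",cv2.resize(s[110:260,220:420],None,fx=4,fy=4,interpolation=cv2.INTER_CUBIC))
E
```

```text
0.05845545977052753
t 16.2 gauge pos mm [ 21.2 -81.2  98.2] yaw 4.7 F [ 0.3 -0.3  0.4] delta tool mm [-1.3 -0.7 70.2] tilt [ 0.  0. -1.]
```

View pics/s2.png

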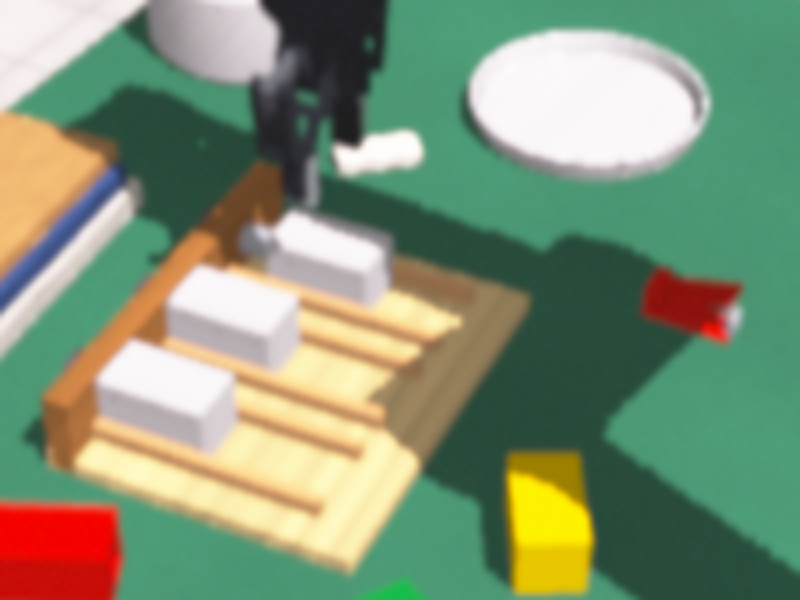

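Lanes 1 (235,315) and 2 (165,395) are against the plate; lane 0 (330,255) stands short with its pin showing at (260,240), so it's the tight one. Descend and grip.

Call:
servo_tool(increments=[[0.68,-1,-0.5,25,0],[0.68,0,0,25,0],[0.68,0,0,14,0],[0.68,0,0,4,0],[0.68,0,0,0,0],[0.3,0,0,0,0],[0.3,0,0,0,0],[0.3,0,0,0,0],[0.3,0,0,0,0]], force=40)

```text
t: 17.38
tool_pos: [0.6248, -0.0061, 0.0318]
tool_rot: [3.139, 0.129, 0.004]
contact_force: [-0.0, -0.2, 5.6]
opening: 0.0394
grip_force: 43.1
```

Call:
servo_tool(increments=[[0.3,-2,0,-0.5,0],[0.3,-4,0,0,0],[0.3,-6,0,0,0],[0.3,-6,0,0,0],[0.3,-6,0,0,0],[0.3,-6,0,0,0],[0.3,-6,0,0,0],[0.3,-6,0,0,0],[0.3,-4,0,0,0],[0.3,0,0,0,0]])

```text
t: 18.62
tool_pos: [0.5781, -0.0099, 0.0318]
tool_rot: [3.139, 0.129, 0.003]
contact_force: [1.8, -0.0, 7.0]
opening: 0.0391
grip_force: 43.4
```

```bash
python3 - <<'E'
from g import *
print(get_obs()['opening']);to([.574,-.283,.12])
E
```

```text
0.03912883346838373
t 18.625 gauge pos mm [-25.6 -81.1  31.8] yaw 4.72 F [ 1.8 -0.   7. ] delta tool mm [-26.4 271.9 -88.2] tilt [ 0.002 -0.    -1.   ]
```

Call:
servo_tool(increments=[[0.3,0,0,-10,0],[0.3,0,0,-20,0],[0.3,0,0,-30,0],[0.3,0,0,-30,0],[0.3,0,0,0,0]])

```text
t: 19.25
tool_pos: [0.5795, -0.0098, 0.1242]
tool_rot: [3.138, 0.13, 0.009]
contact_force: [0.6, 0.5, -2.4]
opening: 0.0393
grip_force: 42.4
```

Call:
servo_tool(increments=[[0.3,-3,32,0,0],[0.3,-3,34,0,0],[0.3,-3,34,0,0],[0.3,-3,34,0,0],[0.3,-3,34,0,0],[0.3,-3,34,0,0],[0.3,-3,34,0,0],[0.3,-3,26,0,0],[0.3,-2,10,0,0],[0.3,0,0,0,0],[0.3,0,0,0,0]])

```text
t: 20.62
tool_pos: [0.5743, -0.2818, 0.1206]
tool_rot: [-3.138, -0.131, 0.0]
contact_force: [-0.3, 0.2, -2.7]
opening: 0.0392
grip_force: 42.3
```

```bash
python3 - <<'E'
from g import *
print(get_obs()['opening']);to([.574,-.282,.0228])
s=get_image("side")[:,:,::-1]
cv2.imwrite("pics/s3.png",cv2.resize(s[80:230,240:440],None,fx=4,fy=4,interpolation=cv2.INTER_CUBIC))
E
```

```text
0.03916343255559754
t 20.625 gauge pos mm [ -51.7 -351.8  120.6] yaw 4.77 F [-0.3  0.2 -2.7] delta tool mm [-0.3  0.2 97.8] tilt [-0.     0.001 -1.   ]
```

View pics/s3.png

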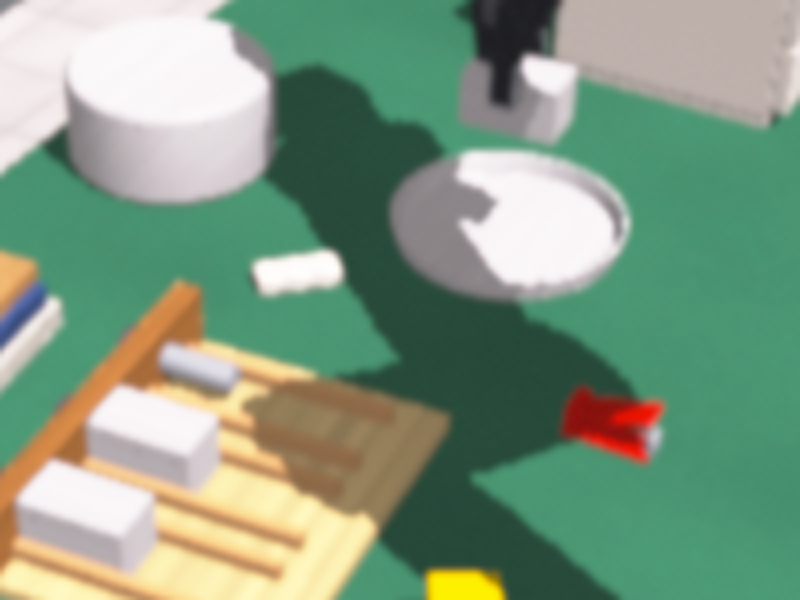

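The sleeve (515,100) is held level above the lid (510,225), and lane 0's pin (200,365) is free. Lowering.

Call:
servo_tool(increments=[[0.3,0,0,20,0],[0.3,0,0,25,0],[0.3,0,0,25,0],[0.3,0,0,12,0],[0.3,0,0,6,0],[0.3,0,0,4,0],[0.3,0,0,0,0]])

```text
t: 21.55
tool_pos: [0.5747, -0.2831, 0.0293]
tool_rot: [3.138, 0.129, 0.001]
contact_force: [-0.5, -0.2, -2.7]
opening: 0.0391
grip_force: 42.3
```

Call:
servo_tool(increments=[[0.3,0,0,2,0],[0.3,0,0,1,0],[0.3,0,0,0,0]])

```text
t: 21.92
tool_pos: [0.5743, -0.283, 0.0259]
tool_rot: [3.139, 0.129, 0.0]
contact_force: [-0.4, -0.8, -1.6]
opening: 0.039
grip_force: 42.3
```

Call:
servo_tool(increments=[[0.3,0,0,1,0],[0.3,0,0,1,0],[0.3,0,0,0,0]])

```text
t: 22.3
tool_pos: [0.5742, -0.2829, 0.0236]
tool_rot: [-3.139, -0.129, 0.0]
contact_force: [-0.5, 0.2, -1.8]
opening: 0.039
grip_force: 42.3
```

Call:
servo_tool(increments=[[0.3,0,0,1,0],[0.3,0,0,0,0]])

```text
t: 22.55
tool_pos: [0.5744, -0.283, 0.0229]
tool_rot: [3.139, 0.129, 0.0]
contact_force: [-0.1, -0.4, -0.5]
opening: 0.039
grip_force: 42.3
```

Contact begins at the expected 0.0229 m. Release slowly and rise.

Call:
servo_tool(increments=[[0.3,0,0,0.5,0],[0.52,0,0,0,0],[0.6,0,0,0,0],[0.68,0,0,0,0],[0.68,0,0,0,0],[0.68,0,0,-15,0],[0.68,0,0,-35,0],[0.68,0,0,-50,0],[0.68,0,0,-50,0],[0.68,-30,30,-30,0],[0.68,-40,40,0,0],[0.68,-40,40,0,0]])

```text
t: 24.05
tool_pos: [0.4732, -0.4029, 0.2048]
tool_rot: [3.136, 0.131, 0.003]
contact_force: [-0.4, -0.3, -0.6]
opening: 0.0578
grip_force: 0.0
```

Call:
servo_tool(increments=[[0.68,-40,40,0,0],[0.68,-40,40,0,0],[0.68,-40,40,0,0],[0.68,-40,40,0,0],[0.68,0,0,0,0],[0.68,0,0,0,0]])

```text
t: 24.8
tool_pos: [0.3276, -0.5741, 0.2031]
tool_rot: [3.139, 0.129, 0.001]
contact_force: [0.2, 0.7, 0.4]
opening: 0.0584
grip_force: 0.0
```

```bash
python3 - <<'E'
from g import *
for n in("top","side"): cv2.imwrite(f"pics/{n}9.png",get_image(n)[:,:,::-1])
a=cv2.imread("pics/top9.png")[115:245,180:500]; b=cv2.imread("pics/side9.png")[110:250,220:420]
a=cv2.resize(a,(720,292),interpolation=2);b=cv2.resize(b,(429,300),interpolation=2)
o=np.zeros((592,720,3),np.uint8);o[:292]=a;o[292:,:429]=b;cv2.imwrite("pics/f.png",o)
E
```

```text
(no output)
```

View pics/f.png

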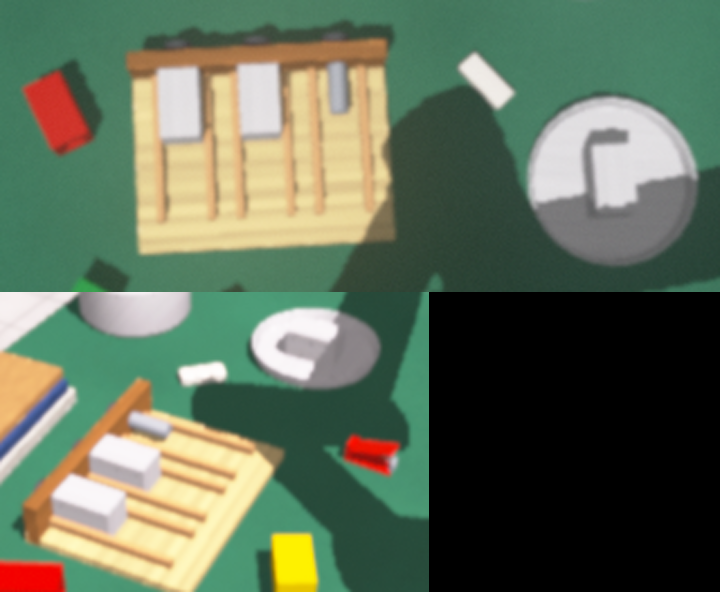

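Both fitting sleeves are against the back plate at (180,103) and (260,100). The tight sleeve lies flat in the middle of the lid at (613,175), the lid centre being (612,180), and the bystanders have not moved.

```bash
python3 -c "
from station import *
print(finish_job())"
```

```text
the job is handed in; nothing more can be done
None
```

The job is handed in: the tight sleeve was the one in the y = -80 mm lane and now lies flat in the middle of the lid, the other two are fully home against the back plate, the most force read while pressing a pin was about 8 N, and the pencil, stapler remover and eraser were not touched.

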